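# Fit the food pusher into the processor's feed tube

## Robot

A 6-joint arm with a two-finger parallel gripper is mounted at the origin on the work surface. World frame = base frame: x ahead of the robot, y to its left, z up, the work surface at z = 0. Lengths are in m, angles in degrees, forces in N, time in s.
With the tool pointing down it reaches from about 0.375 to 0.9 m from the base axis. Payload 3.1 kg.
Tool frame: the origin (TCP) lies at the very end of the fingers, on their centre line; the grasp point (between the pads) lies 19 mm behind it (bot.hold_point_z is the z of the grasp point in the tool frame, in m); z points along the fingers, y is the line along which they close (so a half turn about z gives the same grasp; the last joint's range is limited). The gripper opens to 87 mm and grips with 3 to 60 N. Pads are 19 mm wide; open, the fingers measure 117 mm over their backs; the gripper's body (75 mm by 190 mm) begins 51 mm behind the grasp point.
Start: joints at [60.075, 30.224, 82.088, -0, 67.689, -10.227], TCP at [0.211, 0.588, 0.223] pointing down, gripper open.
Joint ranges: [-176.69, 176.69], [-43.24, 126.21], [12.49, 139.97], [-82, 262], [0, 151.66], [-163.58, 163.58]. Speed limits (degrees/s): [159.86, 159.86, 180, 180, 180, 180].

## Interface

Orientations are given as a 3x3 rotation matrix whose columns are the frame's x, y, z axes.
In Python, from rig import bot, capture, camera_model gives the robot as it stands.
- The arm moves only by the tool apply_moves, never from a script. Its argument "plan" is text: rows parted by semicolons, each of 6 numbers parted by spaces: the shift along the tool's x, y, z in units of 0.05 m (1.0 is 0.05 m), then the turn, a rotation vector about the tool's x, y, z in units of 360 degrees (1.0 is 360 degrees). In form: dx dy dz ax ay az; .... A call has 1 to 10 rows; each row shifts and turns the commanded pose from where the row before left it, along the tool's axes as they then stand; what a row does not reach is not made up. A row lasts 1/12 s, in which the tool goes at most 41.7 mm and 7.16 degrees, less where a joint would pass 70% of its speed; a pose out of reach is approached as far as the arm can. A call with a number of a shift or a turn outside -1 to 1 is refused whole. A call with a gripper value outside its range is refused whole. "gripper" is the gripper command: -1 is shut, 1 is fully open, values between are in proportion, set as the call begins (left out, the last holds). The fingers move at their own pace and stop on an object; the grip force is fixed at half the most. Time passes only in rows, so rows that do not move let the fingers close. It gives the time, the measured TCP pose, the force, the opening and the grip force at its end, in the units of the state.
- bot.read_state(): the state, without advancing time (a new reading comes with each control period).
- capture(name): name is "side" or "top" or "wrist"; returns the picture (480x640x3 uint8, red, green, blue); there is no depth.
- camera_model(name): a dict with "vertical_fov" (degrees; the focal length in pixels is half the picture's height over the tangent of half this angle, whatever the lens; pixels are square), "cx", "cy" (the principal point, pixels), "position" and "rotation" of the camera in the world; the wrist camera has in their place "hand_eye" (4x4, takes a point from camera to tool coordinates, whose origin is the TCP and whose axes are the flange's). Camera axes: x right, y down, z forward; pixel columns grow to the right and rows downward; lengths in m; the calibration is good to about 2 mm. A picture is of the moment at which its call begins: read the wrist's pose just before it. camera_model takes no time and is no camera call.
- bot.hand_in(): hands the job in; it is judged then, once.
The state is a dict: "time_s": time; "joint_positions": joint angles; "qvel": joint speeds; "tau": joint torques, N m; "position": TCP position; "tcp_rot": TCP orientation; "force": force on the tool from outside, world axes, zero at the start; "moment": the same for the moment, N m; "opening": opening from 0.0 (shut) to 1.0 (fully open); "grasp_force": force on a finger pad.
Only numpy, scipy, OpenCV 4.12 (cv2) and the standard library are available. Lean on these libraries where they do the work, as an engineer would, in place of code of your own. Each camera call takes 0.05 s, during which the arm holds its last target. There are 200 camera calls.

## Task

Pick up the blue food pusher and fit it into the grey feed tube of the food processor: lean it about 15 degrees and dip one edge of its foot into the tube's mouth first, then stand it upright in the bore and press it gently all the way home, past the stiff interlock, until its collar sits flat on the rim; let go of it there. The lid sits loosely, so feel for the bore, never force it, and leave the other things where they are.

Things in the scene. Friction and masses are not known exactly. Their poses are not given: they have to be found in the camera images.
- pusher_grip (a point): Centre of the grip bar of the blue plastic food pusher, 89 mm above its foot; the pusher (110 g, 112 mm tall) stands upright on the worktop. z runs up its axis. The bar is 42 mm long (x), 24 mm thick (y), 46 mm high (z), edges rounded. Any turn about the axis fits.
- pusher_foot (a point): Centre of the flat foot of the pusher, 89 mm below the grip centre; z up its axis. From the foot up: plain round plug, 34 mm diameter, 60 mm long, 1.2 mm chamfer at the foot; then the collar, 47 mm diameter, 6 mm thick; then the grip bar.
- pusher: The same pusher; its origin is the centre of the foot.
- mouth (a point): Nominal centre of the feed tube's mouth, at rim height (150 mm above the worktop); z up. The upright grey tube (47 mm outside, 35.5 mm bore, sharp rim) is part of the lid, which lies loosely on the bowl: the real bore axis is up to 7 mm off this point in the processor's x and up to 7 mm in its y, not measured; the height is true. The lid shifts only above about 60 N.
- processor: Compact food processor, fixed: white motor base 170 x 150 x 50 mm, clear bowl 116 mm across, white lid 132 mm across, top 108 mm above the worktop; the feed tube stands 42 mm above the lid's middle. Origin: centre of the base's underside; x, y along the base's sides.
- interlock (a joint): Stiff red interlock plunger in the bore (m pressed down; 0 = up, not pressed). Its top is 50 mm below the rim; it takes about 5 N to push and stays where it is pushed. With the collar on the rim it reads 0.010.
- detergent: Green detergent bottle, 64 mm wide, 190 mm tall; leave alone. Origin: centre of its underside.
- bowl: Small steel bowl, 120 mm wide, 50 mm tall; leave alone. Origin: centre of its underside.
- carrot: Piece of carrot, 34 mm thick, 70 mm long, on the cutting board (fixed, white, 160 x 260 x 8 mm, beyond the work); leave alone. Origin: centre of its underside.
Not all that is in view belongs to the job. Of the things that look like the pusher, the middle-sized one is meant. Several things have the shape of the processor; the one meant has the colours described above.

How it is judged (in metres and radians):
On the way, in this order (a step that is already met when the one before it is completed fails the run):
1. the pusher leans (over 0.1 rad) with one edge of its foot dipped below the rim inside the tube's mouth (angle between pusher_grip's own z axis and vertical between 0.1 and 0.7 rad and z of pusher_foot in the frame of mouth between -0.008 and 0.0015 m and horizontal distance between pusher_foot and mouth below 0.018 m), for 0.1 s.
2. the pusher stands upright (within 0.06 rad) in the bore, its foot more than 15 mm below the rim (angle between pusher_grip's own z axis and vertical below 0.06 rad and z of pusher_foot in the frame of mouth below -0.015 m and horizontal distance between pusher_foot and mouth below 0.0125 m), for 0.1 s.
At the end, for the whole second after the job is handed in: the pusher stands upright in the feed tube (within 0.04 rad), released and at rest, its collar on the rim (foot at least 57.5 mm below the rim, within 12.5 mm of the nominal mouth centre) and the interlock pressed by more than 8 mm (z of pusher_foot in the frame of mouth below -0.0575 m and horizontal distance between pusher_foot and mouth below 0.0125 m and angle between pusher_grip's own z axis and vertical below 0.04 rad and value of joint interlock above 0.008 m and linear speed of pusher below 0.02 m/s and contact force between pusher and the fingers below 0.1 N); the robot touches nothing.
It fails at once if the pusher is pressed on the processor with more than 30 N (contact force between pusher and processor above 30 N).
It fails at once if the robot itself presses on the processor with more than 15 N (contact force between any of the fingers, the arm and processor above 15 N).
It fails at once if a bystander (bottle, bowl or carrot) is moved by more than 20 mm (distance of any of detergent, bowl, carrot from where it was at the start of the episode above 0.02 m).
It also fails if it takes over 72 s, if anything falls off the work surface, if the arm or the gripper's body presses on something with over 40 N, if the wrist force passes 120 N, or if a joint passes its speed limit or range.

## Working session

There is one attempt and no reset: what is moved stays moved. The work goes in short steps, Python scripts to look and compute and a tool call to move; the robot and the scene stay as the last step left them, time stands still between calls to the robot, and variables do not carry over. Pictures are saved under pics/ and viewed, at most 10 in all, crops included, and the job is handed in when it is done.

Besides the shell and the picture viewer there is one more tool, called after ">>>" by a JSON object that holds its "name" and its "arguments". apply_moves: Moves the arm, as the interface text tells. Its arguments: {"type":"object","properties":{"plan":{"type":"string"},"gripper":{"type":"number"}},"required":["plan"]}

```bash
mkdir -p pics
python3 - <<'E'
from rig import bot,capture,camera_model
import cv2
for n in("top","side"):
    cv2.imwrite(f"pics/{n}0.png",capture(n)[:,:,::-1]); print(n,camera_model(n))
print(camera_model("wrist"),bot.hold_point_z); s=bot.read_state(); print(s)
E
```

```text
top {'vertical_fov': 45.78245147797117, 'cx': 319.91318364029047, 'cy': 243.55071386769401, 'position': array([ 0.23246455, -0.01379633,  1.41424108]), 'rotation': array([[-0.01663367, -0.97710851,  0.21209028],
       [-0.99986112,  0.01647275, -0.00252578],
       [-0.00102575, -0.21210284, -0.97724681]])}
side {'vertical_fov': 46.16523329153337, 'cx': 327.70289034128405, 'cy': 232.22195478596433, 'position': array([-0.11632552, -0.56040742,  0.88496324]), 'rotation': array([[ 0.66462702, -0.50943334,  0.54657899],
       [-0.74696853, -0.43581688,  0.50209726],
       [-0.01757673, -0.74198471, -0.67018635]])}
{'vertical_fov': 69.62064319297271, 'cx': 326.2029214475824, 'cy': 238.89490328815606, 'hand_eye': array([[-1.28090080e-03, -9.59386214e-01, -2.82092984e-01,
         7.72581425e-02],
       [ 9.99999179e-01, -1.23517683e-03, -3.39916716e-04,
         1.96100157e-04],
       [-2.23233065e-05, -2.82093188e-01,  9.59387009e-01,
        -1.62596130e-01],
       [ 0.00000000e+00,  0.00000000e+00,  0.00000000e+00,
         1.00000000e+00]])} -0.0187
{'time_s': 0.1, 'joint_positions': array([ 6.00735583e+01,  3.02721828e+01,  8.21487031e+01, -3.94496819e-04,
        6.76912501e+01, -1.02289840e+01]), 'qvel': array([-0.09726551, -0.08688917, -0.05239748,  0.15458174, -0.04982259,
       -0.00641905]), 'tau': array([ 1.92675834e-04, -4.40987062e+01, -1.77151662e+01,  6.35313825e-02,
        5.33674587e-02, -2.00967861e-05]), 'position': array([0.21031312, 0.58784649, 0.22168702]), 'tcp_rot': array([[-9.41486219e-01,  3.37050082e-01, -9.70872960e-04],
       [ 3.37051307e-01,  9.41484747e-01, -1.69936641e-03],
       [ 3.41290496e-04, -1.92716406e-03, -9.99998085e-01]]), 'force': array([ 0.57495498, -0.06956718,  0.27313364]), 'moment': array([-0.00913546, -0.07018686,  0.00484478]), 'grasp_force': 0.0, 'opening': 0.999908155164073}
```

View pics/top0.png

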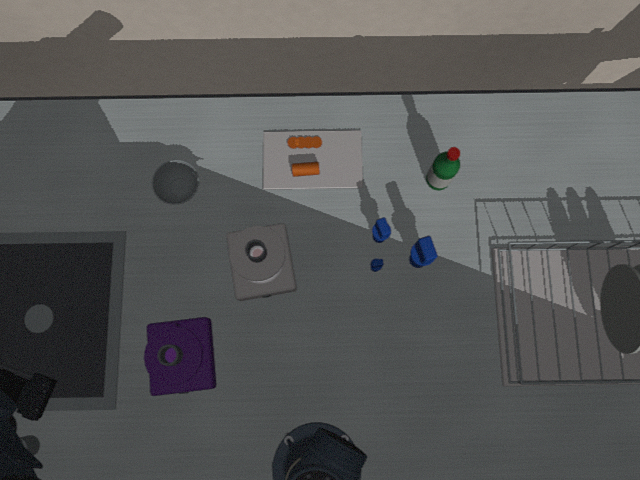

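View pics/side0.png

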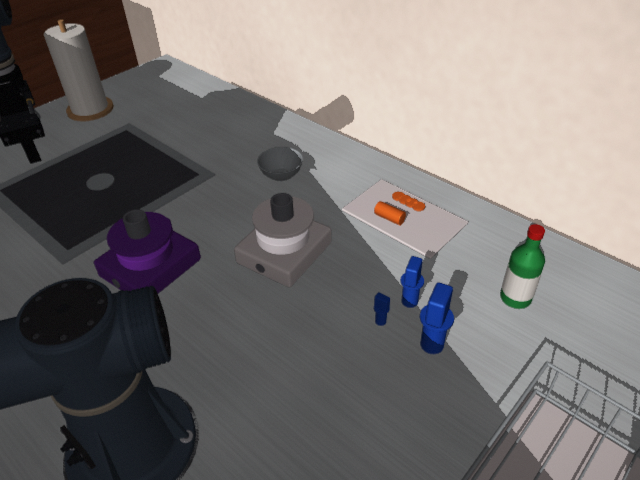

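Blue look-alikes in top view: small (377,265), middle-sized (381,230), large (424,252). In side view they are at (381,308), (412,282) and (437,318). I choose the middle-sized one. Processors: white (262,262) and purple (180,356); I choose the white one. A close crop will check both choices.

Run:
```python
import cv2,numpy as np
t=cv2.imread("pics/top0.png");s=cv2.imread("pics/side0.png")
f=lambda im,x,y,w,h,k:cv2.convertScaleAbs(cv2.resize(im[y:y+h,x:x+w],None,fx=k,fy=k,interpolation=cv2.INTER_CUBIC),alpha=1.6)
a=np.hstack([f(t,225,215,80,60,5),f(t,360,212,80,60,5)])
b=np.hstack([f(s,245,185,80,60,5),f(s,365,250,100,75,4)])
cv2.imwrite("pics/crop1.png",np.vstack([a,b]))
```

```text
(no output)
```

View pics/crop1.png

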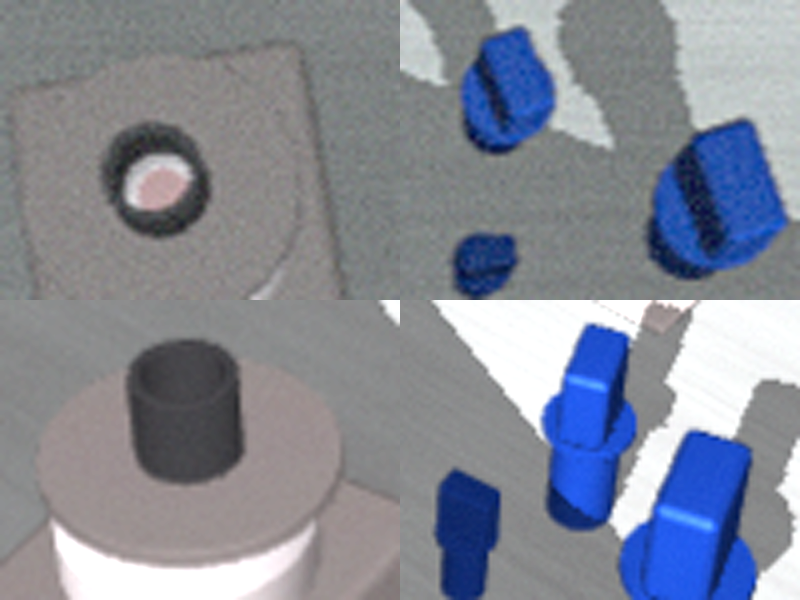

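The crop confirms it: the middle pusher stands upright with its bar top at about top (382.4,225.2) / side (414.8,264). The white processor's grey tube rim is centred at about top (256.4,251) / side (281.8,199.8). Next I triangulate both.

```bash
cat > h.py <<'E'
from rig import bot,capture,camera_model
import numpy as np,cv2
def ray(m,uv,R=None,p=None):
    f=240/np.tan(np.radians(m["vertical_fov"])/2)
    d=np.array([(uv[0]-m["cx"])/f,(uv[1]-m["cy"])/f,1])
    return (m["position"],m["rotation"]@d) if R is None else (p,R@d)
def wristpose():
    s=bot.read_state();H=camera_model("wrist")["hand_eye"]
    R=np.array(s["tcp_rot"]);return R@H[:3,:3],np.array(s["position"])+R@H[:3,3]
def atz(r,z):return r[0]+r[1]*(z-r[0][2])/r[1][2]
def tri(rs):
    A=0;b=0
    for p,d in rs:
        d=d/np.linalg.norm(d);P=np.eye(3)-np.outer(d,d);A=A+P;b=b+P@p
    return np.linalg.solve(A,b)
E
python3 - <<'E'
from h import *
t=camera_model("top");s=camera_model("side")
for n,a,b,z in(("pusher",(382.4,225.2),(414.8,264),.112),("tube",(256.4,251),(281.8,199.8),.15)):
    print(n,atz(ray(t,a),z),atz(ray(s,b),z),tri([ray(t,a),ray(s,b)]))
for a in((480,42),(520,28),(540,90),(510,105)):
    print(atz(ray(t,(360+(a[0]-400)/5,212+a[1]/5)),.112))
E
```

```text
pusher [ 0.5569237  -0.16538909  0.112     ] [ 0.55482277 -0.16896271  0.112     ] [ 0.55847388 -0.1662936   0.10727617]
tube [0.49197112 0.12736553 0.15      ] [0.49618801 0.12999062 0.15      ] [0.49179556 0.12635879 0.154347  ]
[ 0.56887168 -0.15072392  0.112     ]
[ 0.57539231 -0.16991692  0.112     ]
[ 0.54505184 -0.17811536  0.112     ]
[ 0.53803153 -0.16369221  0.112     ]
```

Run:
```python
from h import *
t=camera_model("top");s=camera_model("side")
T=lambda a:ray(t,(360+(a[0]-400)/5,212+a[1]/5)); S=lambda a:ray(s,(365+(a[0]-400)/4,250+(a[1]-300)/4))
print("large",tri([T((740,158)),S((712,470))])); print("small",tri([T((485,250)),S((475,483))]))
print("foot mid", atz(S((580,515)),0.))
```

```text
large [ 0.50306911 -0.26333596  0.14354672]
small [ 0.47669846 -0.15416658  0.07598014]
foot mid [ 5.51725862e-01 -1.70905979e-01 -1.11022302e-16]
```

>>> {"name": "apply_moves", "arguments": {"plan": "0 0 -0.6 0 0 -0.018; -0.4 -0.7 -0.3 0 0 -0.018;-0.4 -0.7 0 0 0 -0.018;-0.4 -0.7 0 0 0 -0.018;-0.4 -0.7 0 0 0 -0.018;-0.4 -0.7 0 0 0 0", "gripper": 0.4}}

```text
time_s: 0.6
position: [0.3067, 0.4151, 0.2669]
tcp_rot: [[-0.975, -0.222, -0.001], [-0.222, 0.975, -0.001], [0.001, -0.001, -1.0]]
force: [0.7, 0.5, 0.3]
opening: 0.717
grasp_force: 0.0
```

>>> {"name": "apply_moves", "arguments": {"plan": "-0.14 -0.8 0 0 0 0;-0.14 -0.8 0 0 0 0;-0.14 -0.8 0 0 0 0;-0.14 -0.8 0 0 0 0;-0.14 -0.8 0 0 0 0;-0.14 -0.8 0 0 0 0;-0.14 -0.8 0 0 0 0;-0.14 -0.8 0 0 0 0;-0.14 -0.8 0 0 0 0;-0.14 -0.8 0 0 0 0"}}

```text
time_s: 1.43
position: [0.4626, 0.04, 0.2669]
tcp_rot: [[-0.976, -0.216, -0.0], [-0.216, 0.976, 0.0], [0.0, 0.0, -1.0]]
force: [0.5, 0.2, 1.0]
opening: 0.7
grasp_force: 0.0
```

>>> {"name": "apply_moves", "arguments": {"plan": "-0.14 -0.8 0 0 0 0;-0.14 -0.8 0 0 0 0;-0.14 -0.8 0 0 0 0;-0.14 -0.8 0 0 0 0;-0.14 -0.8 0 0 0 0;-0.1 -0.45 0 0 0 0;0 0 0 0 0 0;0 0 0 0 0 0;0 0 0 0 0 0"}}

```text
time_s: 2.18
position: [0.5489, -0.1657, 0.2664]
tcp_rot: [[-0.976, -0.217, -0.002], [-0.217, 0.976, 0.002], [0.002, 0.002, -1.0]]
force: [-0.5, -0.1, 0.7]
opening: 0.701
grasp_force: 0.0
```

Run:
```python
from h import *
R,p=wristpose();im=capture("wrist")
np.savez("w1.npz",R=R,p=p);cv2.imwrite("pics/w1.png",cv2.convertScaleAbs(im[:,:,::-1],alpha=1.5));print(bot.read_state()["position"])
```

```text
[ 0.54888978 -0.16518527  0.26661803]
```

View pics/w1.png

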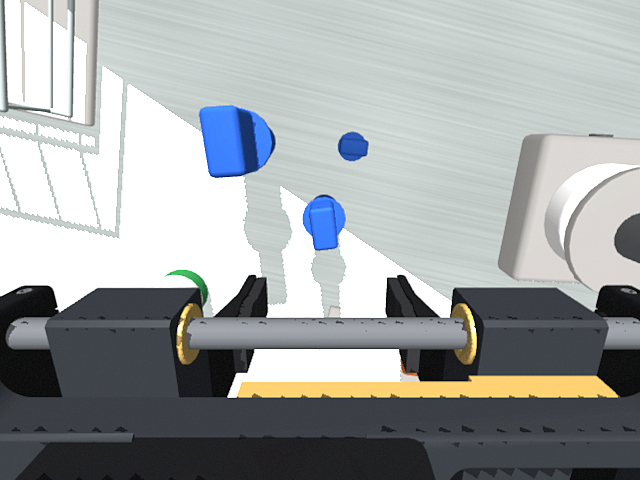

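The wrist view shows the middle pusher with its bar top face at about (311,202), (333,200), (337,246), (316,249). The large pusher is at (225,140) and the small one at (353,147).

Run:
```python
from h import *
d=np.load("w1.npz");m=camera_model("wrist");s=bot.read_state();TR=np.array(s["tcp_rot"]);tp=np.array(s["position"])
im=cv2.imread("pics/w1.png").astype(int)
b=((im[...,0]>215)&(im[...,2]<60))[180:260,300:350]
# bright top face
print(np.unique(im[180:260,300:350].reshape(-1,3)//16,axis=0,return_counts=True)[1].max())
P=[atz(ray(m,u,d["R"],d["p"]),.112) for u in((311,202),(333,200),(337,246),(316,249))]
print(np.round(P,4)); c=np.mean(P,0); e=P[0]+P[1]-P[2]-P[3]; print(c,np.degrees(np.arctan2(e[1],e[0])),np.linalg.norm(e)/2,"tool",TR.T@(c-tp)/.05, "edir tool",TR.T@e)
```

```text
786
[[ 0.5324 -0.1835  0.112 ]
 [ 0.5262 -0.164   0.112 ]
 [ 0.569  -0.1503  0.112 ]
 [ 0.5763 -0.1695  0.112 ]]
[ 0.55098087 -0.16682091  0.112     ] -162.2773240289275 0.04544689580082456 tool [-0.03826017 -0.04633358  3.09223255] edir tool [ 0.09052629 -0.00816438  0.00011948]
```

>>> {"name": "apply_moves", "arguments": {"plan": "-0.05 -0.05 0 0 0 -0.0145;0 0 0.6 0 0 0;0 0 0.6 0 0 0;0 0 0.6 0 0 0;0 0 0.6 0 0 0;0 0 0.5 0 0 0;0 0 0.4 0 0 0;0 0 0.3 0 0 0;0 0 0.27 0 0 0;0 0 0 0 0 0"}}

```text
time_s: 3.07
position: [0.5506, -0.1658, 0.0714]
tcp_rot: [[-0.952, -0.307, -0.005], [-0.307, 0.952, 0.003], [0.004, 0.005, -1.0]]
force: [-0.1, 1.1, -1.1]
opening: 0.7
grasp_force: 0.0
```

>>> {"name": "apply_moves", "arguments": {"plan": "0 0 0 0 0 0;0 0 0 0 0 0;0 0 0 0 0 0;0 0 0 0 0 0;0 0 0 0 0 0;0 0 0 0 0 0;0 0 0 0 0 0;0 0 0 0 0 0", "gripper": -1}}

```text
time_s: 3.73
position: [0.553, -0.1686, 0.074]
tcp_rot: [[-0.952, -0.305, 0.001], [-0.305, 0.952, -0.0], [-0.0, -0.0, -1.0]]
force: [0.2, 1.1, 3.0]
opening: 0.274
grasp_force: 29.6
```

>>> {"name": "apply_moves", "arguments": {"plan": "0 0 -0.2 0 0 0;0 0 -0.5 0 0 0;0 0 -0.6 0 0 0;0 0 -0.6 0 0 0;0 0 -0.6 0 0 0;0 0 -0.6 0 0 0;0 0 -0.6 0 0 0;0 0 0 0 0 0"}}

```text
time_s: 4.4
position: [0.5561, -0.1701, 0.2657]
tcp_rot: [[-0.952, -0.305, 0.012], [-0.305, 0.952, -0.006], [-0.009, -0.01, -1.0]]
force: [0.8, -0.5, -0.9]
opening: 0.278
grasp_force: 29.6
```

>>> {"name": "apply_moves", "arguments": {"plan": "-0.1 0.4 0 0 0 0;-0.2 0.7 0 0 0 0;-0.2 0.7 0 0 0 0;-0.2 0.7 0 0 0 0;-0.2 0.7 0 0 0 0;-0.2 0.7 0 0 0 0;-0.2 0.7 0 0 0 0;-0.2 0.7 0 0 0 0;-0.2 0.5 0 0 0 0;0 0.2 0 0 0 0"}}

```text
time_s: 5.23
position: [0.5419, 0.1468, 0.2583]
tcp_rot: [[-0.951, -0.308, -0.0], [-0.308, 0.951, 0.002], [-0.0, 0.002, -1.0]]
force: [-0.4, 0.8, -0.8]
opening: 0.274
grasp_force: 29.6
```

>>> {"name": "apply_moves", "arguments": {"plan": "0 0 0 0 0 0;0 0 0 0 0 0;0 0 0 0 0 0;0 0 0 0 0 0"}}

```text
time_s: 5.57
position: [0.5425, 0.1415, 0.2585]
tcp_rot: [[-0.953, -0.303, -0.0], [-0.303, 0.953, -0.001], [0.0, -0.0, -1.0]]
force: [0.2, -0.1, -0.2]
opening: 0.274
grasp_force: 29.6
```

Run:
```python
from h import *
R,p=wristpose();im=capture("wrist")
np.savez("w2.npz",R=R,p=p);cv2.imwrite("pics/w2raw.png",im[:,:,::-1]);cv2.imwrite("pics/w2.png",cv2.convertScaleAbs(im[:,:,::-1],alpha=1.6));print(bot.read_state()["position"])
```

```text
[0.54261594 0.14155779 0.25855114]
```

View pics/w2.png

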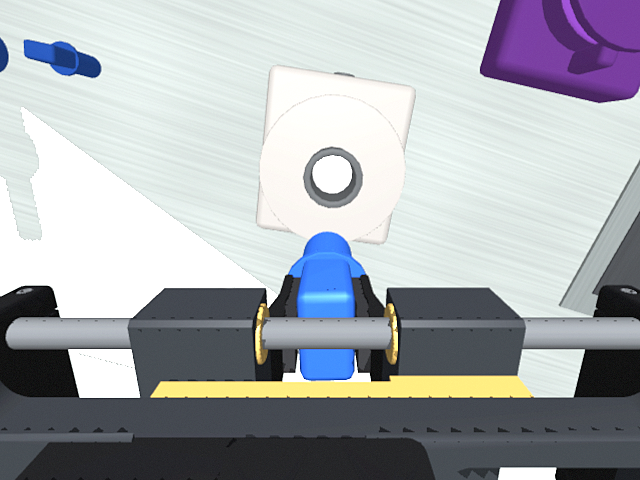

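The white processor's tube rim is centred at about (332,177). The foot of the held pusher shows as an arc topped at about (326,232). I fit both circles in metric planes.

```bash
cat >> h.py <<'E'
from scipy.optimize import least_squares
def fitc(pts,r):
    pts=np.array(pts)[:,:2]
    f=least_squares(lambda c:np.hypot(*(pts-c).T)-r,pts.mean(0),loss="soft_l1",f_scale=.0007);return f.x,np.std(f.fun),len(pts)
def pix2(im,R,p,z,mask,keep):
    m=camera_model("wrist");c=max(cv2.findContours(mask.astype(np.uint8),cv2.RETR_EXTERNAL,cv2.CHAIN_APPROX_NONE)[0],key=cv2.contourArea)[:,0]
    return [atz(ray(m,u,R,p),z) for u in c if keep(u)],c
E
python3 - <<'E'
from h import *
d=np.load("w2.npz");im=cv2.imread("pics/w2raw.png").astype(int)
print(im[177,295:372,1]);print(im[140:215,332,1]); 
g=(im.max(2)<120);box=np.zeros_like(g);box[140:215,297:368]=1
P,c=pix2(im,d["R"],d["p"],.15,g&box,lambda u:u[1]>182);o,e,n=fitc(P,.0235);print("bore",o,e,n,c.min(0),c.max(0))
b=(im[...,0]>80)&(im[...,2]<60);box[:]=0;box[222:300,290:365]=1
P,c=pix2(im,d["R"],d["p"],.1845,b&box,lambda u:u[1]<246);f,e,n=fitc(P,.017);print("foot",f,e,n)
s=bot.read_state();TR=np.array(s["tcp_rot"]);tp=np.array(s["position"])
print("foot in tool mm",TR.T[:2,:2]@(f-tp[:2])*1e3,"bore-foot tool units",TR.T[:2,:2]@(o-f)/.05)
E
```

```text
[156 157 157 156 157 157 160 148  83  80  87  87  87  88  78  51  42  72
 159 233 244 239 238 240 236 200 186 189 190 190 190 190 190 190 190 191
 189 190 191 190 190 190 190 190 190 190 189 187 194 226 241 238 239 237
 218 196 155  36  49  50  55  78  87  88  86  85  75 104 166 159 156 155
 156 155 157 155 155]
[159 160 159 158 158 165 125  64  74  93  96  93  85  80  59 175 244 246
 238 209 184 188 190 189 190 190 190 189 190 190 190 190 189 190 189 191
 189 190 190 188 188 187 187 187 183 197 231 240 241 225 201 202 188 114
  49  60  61  62  61  62  59  76  91  94  91  84  77  95 145 159 155 155
 155 155 155]
bore [0.49570415 0.13191703] 0.0003279073664902042 74 [303 147] [362 207]
foot [0.54680372 0.14319316] 0.00025398208048432004 46
foot in tool mm [-4.48632907  0.29118673] bore-foot tool units [1.04231518 0.09437194]
```

>>> {"name": "apply_moves", "arguments": {"plan": "0.2 0.1 0 0 0 0;0.35 0.15 0 0 0 0;0.35 0.15 0 0 0 0;0.14 0.04 0 0 0 0;0 0 0 0.0139 0 0;0 0 0 0.0139 0 0;0 0 0 0.0139 0 0;0 0.065 0.242 0 0 0;0 0.065 0.242 0 0 0;0 0 0 0 0 0"}}

```text
time_s: 6.45
position: [0.4844, 0.1481, 0.2317]
tcp_rot: [[-0.952, -0.296, 0.075], [-0.305, 0.92, -0.247], [0.004, -0.258, -0.966]]
force: [-0.7, 0.3, -1.6]
opening: 0.274
grasp_force: 29.6
```

>>> {"name": "apply_moves", "arguments": {"plan": "0 0 0 0 0 0;0 0 0 0 0 0;0 0 0 0 0 0;0 0 0 0 0 0"}}

```text
time_s: 6.78
position: [0.4868, 0.148, 0.2343]
tcp_rot: [[-0.953, -0.293, 0.08], [-0.304, 0.92, -0.246], [-0.002, -0.259, -0.966]]
force: [-0.5, 0.1, -0.8]
opening: 0.272
grasp_force: 29.6
```

Run:
```python
from h import *
s=bot.read_state();R=np.array(s["tcp_rot"]);p=np.array(s["position"]);print(p,R,s["force"])
print("foot",p+R@[-.0045,.0003,.074])
a=capture("side")[:,:,::-1];b=capture("top")[:,:,::-1]
cv2.imwrite("pics/s3.png",a);cv2.imwrite("pics/t3.png",b)
k=lambda im,x,y:cv2.convertScaleAbs(cv2.resize(im[y:y+100,x:x+80],None,fx=5,fy=5,interpolation=cv2.INTER_CUBIC),alpha=2)
cv2.imwrite("pics/c3.png",np.hstack([k(a,242,140),k(b,215,200)]))
```

```text
[0.48678103 0.14803803 0.2343067 ] [[-0.95263102 -0.29331385  0.08038107]
 [-0.3041237   0.920223   -0.24637045]
 [-0.00170464 -0.25914592 -0.96583668]] [-0.52825953  0.10698062 -0.84538891]
foot [0.49692807 0.13145124 0.16276471]
```

View pics/c3.png

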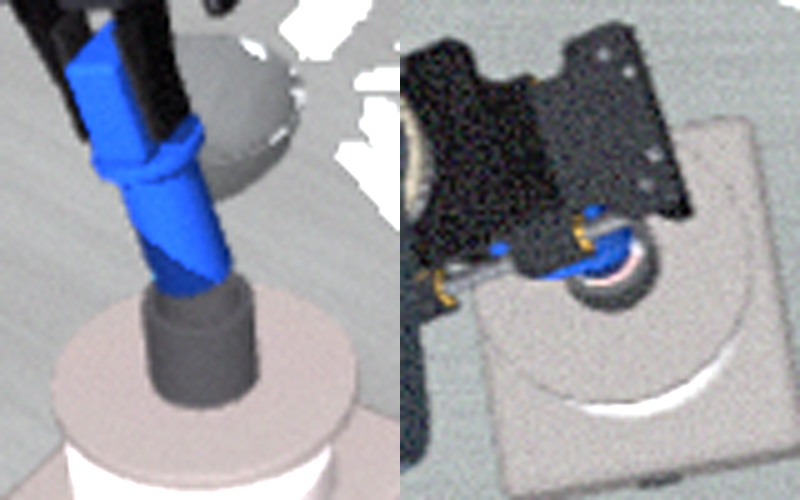

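The leaned pusher hovers over the tube, foot about 12 mm above the rim and roughly centred. Now I lower it gently.

>>> {"name": "apply_moves", "arguments": {"plan": "0.004 0.009 0.051 0 0 0;0.004 0.009 0.051 0 0 0;0.004 0.009 0.051 0 0 0;0.004 0.009 0.051 0 0 0;0 0 0 0 0 0;0 0 0 0 0 0"}}

```text
time_s: 7.38
position: [0.4857, 0.1471, 0.223]
tcp_rot: [[-0.952, -0.294, 0.079], [-0.305, 0.92, -0.247], [0.0, -0.259, -0.966]]
force: [1.2, -0.3, -0.7]
opening: 0.277
grasp_force: 29.6
```

>>> {"name": "apply_moves", "arguments": {"plan": "0.004 0.009 0.051 0 0 0;0 0 0 0 0 0;0 0 0 0 0 0;0 0 0 0 0 0"}}

```text
time_s: 7.72
position: [0.4862, 0.147, 0.2206]
tcp_rot: [[-0.952, -0.294, 0.08], [-0.305, 0.92, -0.246], [-0.001, -0.259, -0.966]]
force: [2.5, -0.2, -1.5]
opening: 0.274
grasp_force: 29.6
```

```bash
cat > st.py <<'E'
from h import *
s=bot.read_state();R=np.array(s["tcp_rot"]);p=np.array(s["position"])
f=p+R@[-.0045,.0003,.074]-[.4957,.1319,.15]
x=np.array([-.953,-.304,0]);y=np.array([-.304,.953,0]);F=np.array(s["force"]);M=np.array(s["moment"])
print(s["time_s"],"foot rel bore O mm",np.round([f@x*1e3,f@y*1e3,f[2]*1e3],2),"F O(x,y,up)",np.round([F@x,F@y,F[2]],1),"M",np.round([M@x,M@y,M[2]],2),"lean",np.round(np.degrees([R[2]@[0,1,0]*-1,R[2]@[1,0,0]]),1))
E
python3 st.py
```

```text
7.7167 foot rel bore O mm [-0.13 -1.54 -0.9 ] F O(x,y,up) [-2.3 -0.9 -1.5] M [-0.21 -0.44  0.11] lean [14.8 -0.1]
```

>>> {"name": "apply_moves", "arguments": {"plan": "-0.03 0 0 0 0 0;0 0 0 0 0 0;0 0 0 0 0 0;0 0 0 0 0 0"}}

```text
time_s: 8.05
position: [0.4868, 0.1473, 0.2206]
tcp_rot: [[-0.952, -0.294, 0.078], [-0.305, 0.92, -0.247], [0.0, -0.259, -0.966]]
force: [1.6, 0.3, -1.3]
opening: 0.272
grasp_force: 29.6
```

>>> {"name": "apply_moves", "arguments": {"plan": "-0.03 0 0 0 0 0;0 0 0 0 0 0;0 0 0 0 0 0;0 0 0 0 0 0"}}

```text
time_s: 8.38
position: [0.4881, 0.1477, 0.2205]
tcp_rot: [[-0.952, -0.294, 0.078], [-0.305, 0.92, -0.247], [0.001, -0.259, -0.966]]
force: [-0.2, -0.5, -0.7]
opening: 0.274
grasp_force: 29.6
```

```bash
python3 st.py
```

```text
8.3833 foot rel bore O mm [-2.06 -1.49 -1.03] F O(x,y,up) [ 0.3 -0.4 -0.7] M [-0.27  0.04 -0.03] lean [14.8  0. ]
```

>>> {"name": "apply_moves", "arguments": {"plan": "-0.03 0 0 0 0 0;0 0 0 0 0 0;0 0 0 0 0 0;0 0 0 0 0 0"}}

```text
time_s: 8.72
position: [0.4896, 0.1482, 0.2205]
tcp_rot: [[-0.952, -0.294, 0.078], [-0.305, 0.92, -0.247], [0.001, -0.259, -0.966]]
force: [-0.0, -0.3, -1.5]
opening: 0.275
grasp_force: 29.6
```

>>> {"name": "apply_moves", "arguments": {"plan": "-0.03 0 0 0 0 0;0 0 0 0 0 0;0 0 0 0 0 0;0 0 0 0 0 0"}}

```text
time_s: 9.05
position: [0.4905, 0.1484, 0.2204]
tcp_rot: [[-0.953, -0.295, 0.077], [-0.304, 0.92, -0.247], [0.002, -0.259, -0.966]]
force: [-3.3, -1.6, -1.1]
opening: 0.276
grasp_force: 29.6
```

```bash
python3 st.py
```

```text
9.05 foot rel bore O mm [-4.44 -1.53 -1.12] F O(x,y,up) [ 3.7 -0.5 -1.1] M [-0.16  0.67 -0.16] lean [14.8  0.1]
```

>>> {"name": "apply_moves", "arguments": {"plan": "0.043 0 0 0 0 0;0 0 0 0 0 0;0 0.019 -0.005 0 0 0;0 0 0 0 0 0;0 0 0 0 0 0;0 0 0 0 0 0"}}

```text
time_s: 9.55
position: [0.4893, 0.1491, 0.2208]
tcp_rot: [[-0.952, -0.294, 0.08], [-0.305, 0.92, -0.247], [-0.001, -0.259, -0.966]]
force: [0.1, -0.9, -0.9]
opening: 0.277
grasp_force: 29.6
```

```bash
python3 st.py
```

```text
9.55 foot rel bore O mm [-3.72 -0.6  -0.78] F O(x,y,up) [ 0.2 -0.9 -0.9] M [-0.19  0.11 -0.05] lean [14.8 -0. ]
```

>>> {"name": "apply_moves", "arguments": {"plan": "0 0.019 -0.005 0 0 0;0 0 0 0 0 0;0 0 0 0 0 0;0 0 0 0 0 0"}}

```text
time_s: 9.88
position: [0.4888, 0.1498, 0.2207]
tcp_rot: [[-0.952, -0.294, 0.079], [-0.305, 0.92, -0.247], [-0.0, -0.259, -0.966]]
force: [-0.6, -0.9, -0.5]
opening: 0.273
grasp_force: 29.6
```

```bash
python3 st.py
```

```text
9.8833 foot rel bore O mm [-3.44  0.21 -0.8 ] F O(x,y,up) [ 0.8 -0.6 -0.5] M [ 0.17  0.07 -0.07] lean [14.9 -0. ]
```

>>> {"name": "apply_moves", "arguments": {"plan": "0.022 0.019 -0.005 0 0 0;0 0.01 -0.003 0 0 0;0 0 0 0 0 0;0 0 0 0 0 0;0 0 0 0 0 0"}}

```text
time_s: 10.3
position: [0.4875, 0.1506, 0.2208]
tcp_rot: [[-0.952, -0.294, 0.08], [-0.305, 0.92, -0.247], [-0.0, -0.26, -0.966]]
force: [1.5, -4.3, -0.9]
opening: 0.273
grasp_force: 29.7
```

```bash
python3 st.py
```

```text
10.3 foot rel bore O mm [-2.41  1.4  -0.74] F O(x,y,up) [-0.1 -4.5 -0.9] M [ 0.86 -0.04  0.01] lean [14.9 -0. ]
```

>>> {"name": "apply_moves", "arguments": {"plan": "0 0.029 -0.008 0 0 0;0 0 0 0 0 0;0 0 0 0 0 0;0 0 0 0 0 0"}}

```text
time_s: 10.63
position: [0.487, 0.1513, 0.2208]
tcp_rot: [[-0.952, -0.295, 0.079], [-0.305, 0.919, -0.249], [0.001, -0.262, -0.965]]
force: [2.3, -5.7, -1.6]
opening: 0.274
grasp_force: 30.0
```

```bash
python3 st.py
```

```text
10.6333 foot rel bore O mm [-2.15  2.06 -0.68] F O(x,y,up) [-0.5 -6.1 -1.6] M [ 1.33 -0.01 -0.09] lean [15.  0.]
```

>>> {"name": "apply_moves", "arguments": {"plan": "0 -0.041 0.011 0 0 0;0 0 0 0 0 0;0 -0.0645 0.0028 -0.007 0 0;0 -0.0645 0.0028 -0.007 0 0;0 -0.0645 0.0028 -0.007 0 0;0 0 0 0 0 0;0 0 0 0 0 0"}}

```text
time_s: 11.22
position: [0.4903, 0.1414, 0.2223]
tcp_rot: [[-0.953, -0.3, 0.04], [-0.303, 0.945, -0.123], [-0.001, -0.129, -0.992]]
force: [0.6, -1.7, -0.8]
opening: 0.27
grasp_force: 29.9
```

```bash
python3 st.py
```

```text
11.2167 foot rel bore O mm [-2.33  1.46 -1.1 ] F O(x,y,up) [ 0.  -1.8 -0.8] M [ 0.28 -0.08  0.04] lean [ 7.4 -0. ]
```

>>> {"name": "apply_moves", "arguments": {"plan": "0 -0.0645 0.0028 -0.007 0 0;0 -0.0645 0.0028 -0.007 0 0;0 -0.0645 0.0028 -0.007 0 0;0 0 0 0 0 0;0 0 0 0 0 0;0 0 0 0 0 0"}}

```text
time_s: 11.72
position: [0.4931, 0.1326, 0.2226]
tcp_rot: [[-0.952, -0.305, -0.0], [-0.305, 0.952, 0.001], [-0.0, 0.001, -1.0]]
force: [0.6, -1.2, -2.2]
opening: 0.273
grasp_force: 29.9
```

```bash
python3 st.py
```

```text
11.7167 foot rel bore O mm [-2.24  1.83 -1.35] F O(x,y,up) [-0.2 -1.4 -2.2] M [ 0.54 -0.03 -0.04] lean [-0. -0.]
```

>>> {"name": "apply_moves", "arguments": {"plan": "0 -0.015 0.02 0 0 0;0 0 0.02 0 0 0;0 0 0 0 0 0;0 0 0 0 0 0;0 0 0 0 0 0"}}

```text
time_s: 12.13
position: [0.493, 0.132, 0.2206]
tcp_rot: [[-0.952, -0.305, -0.001], [-0.305, 0.952, 0.002], [0.0, 0.003, -1.0]]
force: [-0.4, 0.1, -1.4]
opening: 0.276
grasp_force: 29.9
```

```bash
python3 st.py
```

```text
12.1333 foot rel bore O mm [-1.97  1.36 -3.37] F O(x,y,up) [ 0.4  0.2 -1.4] M [-0.04 -0.01 -0.06] lean [-0.2  0. ]
```

>>> {"name": "apply_moves", "arguments": {"plan": "0 0 0.03 0 0 0;0 0 0 0 0 0;0 0 0 0 0 0;0 0 0 0 0 0"}}

```text
time_s: 12.47
position: [0.4933, 0.1315, 0.2192]
tcp_rot: [[-0.952, -0.305, -0.001], [-0.305, 0.952, 0.002], [0.0, 0.002, -1.0]]
force: [0.0, -0.6, -0.9]
opening: 0.276
grasp_force: 29.9
```

```bash
python3 st.py
```

```text
12.4667 foot rel bore O mm [-2.09  0.79 -4.83] F O(x,y,up) [ 0.1 -0.5 -0.9] M [-0.08  0.03 -0.02] lean [-0.1  0. ]
```

>>> {"name": "apply_moves", "arguments": {"plan": "0 0 0.03 0 0 0;0 0 0.03 0 0 0;0 0 0.03 0 0 0;0 0 0 0 0 0;0 0 0 0 0 0"}}

```text
time_s: 12.88
position: [0.4933, 0.1314, 0.2145]
tcp_rot: [[-0.952, -0.305, -0.001], [-0.305, 0.952, 0.002], [0.0, 0.002, -1.0]]
force: [0.5, 0.4, -2.2]
opening: 0.276
grasp_force: 29.9
```

>>> {"name": "apply_moves", "arguments": {"plan": "0 0 0.04 0 0 0;0 0 0.04 0 0 0;0 0 0.04 0 0 0;0 0 0.04 0 0 0;0 0 0 0 0 0;0 0 0 0 0 0"}}

```text
time_s: 13.38
position: [0.4932, 0.1315, 0.2065]
tcp_rot: [[-0.952, -0.305, -0.001], [-0.305, 0.952, 0.002], [0.0, 0.002, -1.0]]
force: [-0.1, -0.0, -1.1]
opening: 0.274
grasp_force: 29.9
```

>>> {"name": "apply_moves", "arguments": {"plan": "0 0 0.04 0 0 0;0 0 0.04 0 0 0;0 0 0.04 0 0 0;0 0 0.04 0 0 0;0 0 0 0 0 0;0 0 0 0 0 0"}}

```text
time_s: 13.88
position: [0.4932, 0.1315, 0.1985]
tcp_rot: [[-0.952, -0.305, -0.001], [-0.305, 0.952, 0.002], [0.0, 0.002, -1.0]]
force: [0.5, 0.0, -0.5]
opening: 0.275
grasp_force: 29.9
```

```bash
python3 st.py
```

```text
13.8833 foot rel bore O mm [ -1.99   0.79 -25.47] F O(x,y,up) [-0.5 -0.1 -0.5] M [-0.07 -0.    0.01] lean [-0.1  0. ]
```

>>> {"name": "apply_moves", "arguments": {"plan": "0 0 0.05 0 0 0;0 0 0.05 0 0 0;0 0 0.05 0 0 0;0 0 0.05 0 0 0;0 0 0.05 0 0 0;0 0 0.05 0 0 0;0 0 0.05 0 0 0;0 0 0.05 0 0 0;0 0 0 0 0 0;0 0 0 0 0 0"}}

```text
time_s: 14.72
position: [0.4933, 0.1315, 0.1785]
tcp_rot: [[-0.952, -0.305, -0.001], [-0.305, 0.952, 0.002], [0.0, 0.002, -1.0]]
force: [-0.2, 0.2, -1.3]
opening: 0.275
grasp_force: 29.9
```

>>> {"name": "apply_moves", "arguments": {"plan": "0 0 0.03 0 0 0;0 0 0.03 0 0 0;0 0 0.03 0 0 0;0 0 0.03 0 0 0;0 0 0 0 0 0;0 0 0 0 0 0"}}

```text
time_s: 15.22
position: [0.4935, 0.1315, 0.1729]
tcp_rot: [[-0.952, -0.305, -0.0], [-0.305, 0.952, 0.002], [-0.0, 0.002, -1.0]]
force: [-1.6, -0.2, 0.9]
opening: 0.272
grasp_force: 29.9
```

>>> {"name": "apply_moves", "arguments": {"plan": "0 0 0.03 0 0 0;0 0 0.03 0 0 0;0 0 0.03 0 0 0;0 0 0 0 0 0;0 0 0 0 0 0"}}

```text
time_s: 15.63
position: [0.4935, 0.1315, 0.1681]
tcp_rot: [[-0.952, -0.305, -0.0], [-0.305, 0.952, 0.002], [-0.0, 0.002, -1.0]]
force: [0.0, -0.6, 2.4]
opening: 0.27
grasp_force: 29.9
```

```bash
python3 st.py
```

```text
15.6333 foot rel bore O mm [ -2.27   0.77 -55.86] F O(x,y,up) [ 0.2 -0.6  2.4] M [-0.05  0.02 -0.01] lean [-0.1 -0. ]
```

>>> {"name": "apply_moves", "arguments": {"plan": "0 0 0.02 0 0 0;0 0 0.02 0 0 0;0 0 0.02 0 0 0;0 0 0 0 0 0;0 0 0 0 0 0;0 0 0 0 0 0"}}

```text
time_s: 16.13
position: [0.4934, 0.1315, 0.1651]
tcp_rot: [[-0.952, -0.305, -0.0], [-0.305, 0.952, 0.002], [-0.0, 0.002, -1.0]]
force: [-0.7, -0.4, 1.6]
opening: 0.272
grasp_force: 29.9
```

>>> {"name": "apply_moves", "arguments": {"plan": "0 0 0.02 0 0 0;0 0 0 0 0 0;0 0 0 0 0 0;0 0 0 0 0 0"}}

```text
time_s: 16.47
position: [0.4934, 0.1315, 0.1642]
tcp_rot: [[-0.952, -0.305, -0.0], [-0.305, 0.952, 0.002], [-0.0, 0.002, -1.0]]
force: [0.7, 0.4, 2.3]
opening: 0.273
grasp_force: 29.9
```

```bash
python3 st.py
```

```text
16.4667 foot rel bore O mm [ -2.23   0.78 -59.83] F O(x,y,up) [-0.8  0.2  2.3] M [-0.01  0.   -0.02] lean [-0.1 -0. ]
```

>>> {"name": "apply_moves", "arguments": {"plan": "0 0 0.015 0 0 0;0 0 0 0 0 0;0 0 0 0 0 0;0 0 0 0 0 0"}}

```text
time_s: 16.8
position: [0.4935, 0.1315, 0.1639]
tcp_rot: [[-0.952, -0.305, -0.0], [-0.305, 0.952, 0.002], [-0.0, 0.002, -1.0]]
force: [0.5, -0.7, 5.2]
opening: 0.273
grasp_force: 29.9
```

>>> {"name": "apply_moves", "arguments": {"plan": "0 0 0.015 0 0 0;0 0 0 0 0 0;0 0 0 0 0 0;0 0 0 0 0 0"}}

```text
time_s: 17.13
position: [0.4936, 0.1315, 0.1639]
tcp_rot: [[-0.952, -0.305, 0.0], [-0.305, 0.952, 0.002], [-0.001, 0.001, -1.0]]
force: [-2.1, 0.3, 9.1]
opening: 0.277
grasp_force: 29.9
```

>>> {"name": "apply_moves", "arguments": {"plan": "0 0 0.015 0 0 0;0 0 0 0 0 0;0 0 0 0 0 0;0 0 0 0 0 0"}}

```text
time_s: 17.47
position: [0.4937, 0.1316, 0.1638]
tcp_rot: [[-0.952, -0.305, 0.001], [-0.305, 0.952, 0.002], [-0.001, 0.001, -1.0]]
force: [-2.8, -0.3, 14.9]
opening: 0.277
grasp_force: 29.9
```

The collar is seated: z has stalled while the force rises. I ease off, release and retreat.

>>> {"name": "apply_moves", "arguments": {"plan": "0 0 -0.03 0 0 0;0 0 0 0 0 0;0 0 0 0 0 0"}}

```text
time_s: 17.72
position: [0.4933, 0.1315, 0.1639]
tcp_rot: [[-0.952, -0.305, -0.001], [-0.305, 0.952, 0.002], [-0.0, 0.002, -1.0]]
force: [-1.0, 0.0, 8.3]
opening: 0.277
grasp_force: 29.9
```

>>> {"name": "apply_moves", "arguments": {"plan": "0 0 0 0 0 0;0 0 0 0 0 0;0 0 0 0 0 0;0 0 0 0 0 0;0 0 0 0 0 0;0 0 0 0 0 0", "gripper": 0.4}}

```text
time_s: 18.22
position: [0.4932, 0.1315, 0.1632]
tcp_rot: [[-0.952, -0.305, -0.001], [-0.305, 0.952, 0.002], [0.001, 0.002, -1.0]]
force: [-0.3, -0.7, -0.2]
opening: 0.641
grasp_force: 0.0
```

>>> {"name": "apply_moves", "arguments": {"plan": "0 0 -0.1 0 0 0;0 0 -0.3 0 0 0;0 0 -0.4 0 0 0;0 0 -0.5 0 0 0;0 0 -0.5 0 0 0;0.6 0 0 0 0 0;0.6 0 0 0 0 0;0.6 0 0 0 0 0;0 0 0 0 0 0;0 0 0 0 0 0"}}

```text
time_s: 19.05
position: [0.4063, 0.1038, 0.2539]
tcp_rot: [[-0.953, -0.304, -0.0], [-0.304, 0.953, 0.002], [-0.0, 0.002, -1.0]]
force: [-0.0, -0.8, 0.2]
opening: 0.7
grasp_force: 0.0
```

Run:
```python
from h import *
a=capture("side")[:,:,::-1];cv2.imwrite("pics/c4.png",cv2.convertScaleAbs(cv2.resize(a[100:300,200:460],None,fx=3,fy=3),alpha=1.6))
```

```text
(no output)
```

View pics/c4.png

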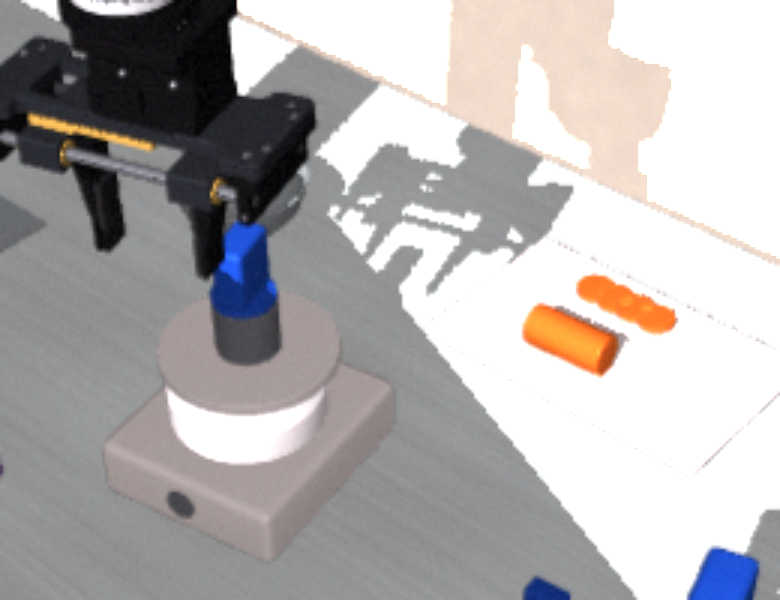

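The pusher's collar sits flat on the rim at about (245,300), upright and clear of the fingers. I hand it in.

```bash
python3 -c "
from rig import bot
print(bot.hand_in())"
```

```text
the job is handed in; nothing more can be done
None
```

The blue pusher is in the white processor's grey feed tube with its collar on the rim, released and handed in at about 19 s; the hand-in gave no verdict, and I judged the interlock pressed from the 60 mm depth and stalled collar, as I never read it directly.

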